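Load the polarimeter and set its analyser circle

TASK

Get the polarimeter ready for the next reading: lay the long sample tube gently on the two V-shaped saddles of its open bay, slide the light shield fully home over it, and turn the ribbed ring of the analyser until its scale reads 70 degrees at the index line. The short tube and the things standing around stay where they are.

Things in the scene. Friction and masses are not known exactly. Their poses are not given: they have to be found in the camera images.
- polarimeter: Grey bench polarimeter, fixed, 398 mm long (y), 112 deep (x). Origin on the bench under the middle of its open sample bay; -x is its front, +y runs along the bay to the lamp house. Bed top at z = 45 mm; bay y = -74 to 74, open at front, back and top; lamp house y = 75 to 219, 100 tall; viewing head y = -178 to -74, its face sloping 35 degrees, z = 113 at the front to 186 at the back.
- cradle (a point): Where the middle of the loaded tube belongs: centre of the bay, 80 mm above the bench, axes as the polarimeter's. Two 7 mm thick saddles stand at y = -31.5 and 31.5 mm from it, each with a 90 degree vee: bottom 64 mm, tips 84 mm above the bench, 40 mm wide at the tips. The tube's axis lies along y.
- light_shield (a joint): Sliding light shield, an inverted aluminium trough 146 mm long (y), 108 wide, top 110 mm above the bench, on rails along the polarimeter's y. Value in m: 0 = fully home over the bay, against the viewing head; 0.15 = fully open, over the lamp house; starts above 0.14. Friction about 2 N; it stays where left.
- shield_handle (a point): Grip point of the shield's black handle, in the middle of its top, 130 mm above the bench; moves with the shield. The handle is a bar 60 mm long across the slide (x), 14 mm thick along it (y), from 110 to 140 mm above the bench.
- analyser (a joint): White disc, 96 mm across, with a black ribbed ring, on the sloping face. Value in rad = its scale's reading at the index (black line on a white plate at the disc's upper, rear rim); starts at 3 to 43 degrees, stops at -3 and 123. Seen from the eyepiece, counter-clockwise raises it. Scale runs clockwise from a broad zero bar: lines each 5, longer each 10, longest each 30. Friction 0.06 N m; it stays.
- ring_grip (a point): On the analyser's axis, 36 mm above the sloping face, where to grip the ring. z = axis, out of the face, 35 degrees from vertical towards the front; the reading grows with turning about +z; x turns with the disc and points at its zero bar. Ring: 52 mm diameter, from 23 mm below to 11 mm above this point; disc top 23 mm below; fixed eyepiece, 42 mm across, ends 31 mm above.
- long_tube: Long sample tube: glass barrel 22 mm in diameter with a hexagonal steel screw cap 34 mm across flats and 15 mm long at each end, 120 mm overall (bare glass 90 mm). Origin at the tube's middle on its axis, long axis = its x. Lies on the bench on a flat of the caps (origin 17 mm up). About 0.14 kg.
- short_tube: Short sample tube of the same make, 80 mm overall (bare glass 50 mm). Origin at its middle, long axis = its x. Not wanted; stays where it lies.
- specimen_cup: Closed specimen cup, 60 mm across, 64 mm tall; origin under its centre. Bystander.
- stain_jar: Glass staining jar with a black lid, 56 mm across, 115 mm tall, right of the polarimeter; origin under its centre. Bystander.
- microscope: Tall black and grey microscope, fixed, left of the tubes: 235 mm deep (x), 181 wide (y), 425 tall; origin on the bench under its middle. Bystander: pass round it or over it, also on the way in if the arm starts on its far side.

How it is judged (in metres and radians):
At the end, for the whole second after the job is handed in: The long tube rests in both vees (axis within 4 mm of the bay's centre line and 80 mm up, within 13 mm of its middle along the axis, level within 0.06 rad), the light shield is home (within 4 mm) and the analyser scale reads 70 degrees within 3 degrees; everything let go and at rest (x of long_tube in the frame of polarimeter between -0.004 and 0.004 m and y of long_tube in the frame of polarimeter between -0.013 and 0.013 m and z of long_tube in the frame of polarimeter between 0.076 and 0.084 m and angle between the x axis of long_tube and the y axis of polarimeter, either way round below 0.06 rad and linear speed of long_tube below 0.02 m/s and value of joint light_shield below 0.004 m and value of joint analyser between 1.169 and 1.274 rad); the robot touches nothing.
It fails at once if the short tube is moved (over 30 mm) (distance of short_tube from where it was at the start of the episode above 0.03 m).
It fails at once if the specimen cup is moved (over 30 mm) (distance of specimen_cup from where it was at the start of the episode above 0.03 m).
It fails at once if the stain jar is moved (over 30 mm) (distance of stain_jar from where it was at the start of the episode above 0.03 m).
It fails at once if the glass tube is pressed hard against the instrument (over 40 N) (contact force between long_tube and polarimeter above 40 N).
It fails at once if the glass tube is dropped (falls free from more than about 2 cm) (linear speed of long_tube above 0.6 m/s and contact force between the fingers and long_tube below 0.1 N).
It also fails if it takes over 72 s, if anything falls off the work surface, if the arm or the gripper's body presses on something with over 40 N, if the wrist force passes 120 N, or if a joint passes its speed limit or range.

ROBOT

A 6-joint arm with a two-finger parallel gripper is mounted at the origin on a cart in front of the work surface, level with it; the furniture and walls round the work are solid. World frame = base frame: x ahead of the robot, y to its left, z up, the work surface at z = 0. Lengths are in mm, angles in rad, forces in N, time in s.
With the tool pointing down it reaches from about 375 to 825 mm from the base axis. Payload 5.5 kg.
Tool frame: the origin (TCP) lies midway between the tips of the shut fingers; the grasp point (between the pads) lies 19 mm behind it; x points along the fingers, z is the direction in which the jaws open and shut, and the axes are right-handed (so a half turn about x gives the same grasp; the last joint's range is limited). The gripper opens to 85 mm and grips with 20 to 120 N. Pads are 22 mm wide; open, the fingers measure 114 mm over their backs; the gripper's body (76 mm by 85 mm) begins 54 mm behind the grasp point. The pads swing forward as they close: fully open they stand 13 mm farther back than shut.
Start: joints at [-1.3, 0.314, -0.047, 1.21, 0, 1.571], TCP at [160.498, -578.131, 231.299] pointing down, gripper open.
Joint ranges: [-2.67, 2.67], [-0.69, 1.73], [-1.03, 1.25], [-2.08, 2.16], [-1.42, 1.45], [-3.14, 3.14]. Speed limits (rad/s): [2.39, 2.39, 3.01, 3.14, 3.14, 3.14].

INTERFACE

Orientations are given as a unit quaternion [w, x, y, z].
In Python, from workcell import arm, imaging, spotter gives the robot as it stands. The module is installed in compiled form; this text tells all that it offers.
- The arm moves only by the tool move_arm, never from a script. Its argument "moves" is one flat list of numbers, 4 for each row, row after row: the shift along the world's x, y, z in m, then the turn about the world's z in degrees. A call has 1 to 8 rows; each row is the pose to reach, as a shift and turn from the pose measured when the call began; what a row does not reach only later rows make up. A row lasts 1/12 s, in which the tool goes at most 41.7 mm and 7.16 degrees, less where a joint would pass 70% of its speed; a pose out of reach is approached as far as the arm can. A call with a gripper value outside its range is refused whole. "jaw" is the opening, from 0 (shut) to 1 (fully open), set as the call begins (left out, the last holds). The fingers move at their own pace and stop on an object; "squeeze" is the grip in N (left out, the last holds). Time passes only in rows, so rows that repeat a pose let the fingers close. It gives the time, the measured TCP pose, the force and the opening at its end, in the units of the state.
- arm.read_state(): the state, without advancing time (a new reading comes with each control period).
- imaging.snapshot(name): name is "side" or "top"; returns the picture (400x640x3 uint8, red, green, blue); there is no depth.
- imaging.get_calibration(name): a dict with "fx", "fy", "cx", "cy" (pixels), "origin" and "rotation" of the camera in the world. Camera axes: x right, y down, z forward; pixel columns grow to the right and rows downward; lengths in mm; the calibration is good to about 2 mm. A picture is of the moment at which its call begins. get_calibration takes no time and is no camera call.
- arm.sign_off(): hands the job in, once; it reports no verdict.
Trained networks look in the newest picture that a camera, given by its name, has taken for a name from the list of things; names that differ only in an ending like _2 or _b are one class to them, and where a whole thing is asked for, a point or a joint stands for the part that bears it (a point fixed in the world has none). Each returns a list of dicts, best first, with "conf" (0 to 1); they miss things now and then, are a little off and sometimes report something else, mostly with a low value. They report only what shows in the picture. A call takes as long as a camera call.
- spotter.regions_of(query, camera): "pixels" (400x640 bool, what is visible of it).
- spotter.pinpoint(query, camera): "at" ([x, y, z] in mm, in the coordinates of the camera as it stood for that picture, good to about 4 mm: a listed point, or the origin of a listed thing).
The state is a dict: "t": time; "joint_pos": joint angles; "joint_vel": joint speeds; "tau": joint torques, N m; "position": TCP position; "orientation": TCP orientation; "contact_force": force on the tool from outside, world axes, zero at the start; "ft_torque": the same for the moment, N m; "gripper_width": opening from 0.0 (shut) to 1.0 (fully open).
Only numpy, scipy, OpenCV 4.12 (cv2) and the standard library are available. Lean on these libraries where they do the work, as an engineer would, in place of code of your own. Each camera call takes 0.05 s, during which the arm holds its last target. There are 200 camera calls.

## Working session

There is one attempt and no reset: what is moved stays moved. The work goes in short steps, Python scripts to look and compute and a tool call to move; the robot and the scene stay as the last step left them, time stands still between calls to the robot, and variables do not carry over. Pictures are saved under pics/ and viewed, about 8 in all and at most 12, crops included, and the job is handed in when it is done.

Besides the shell and the picture viewer there is one more tool, called after "Call:" by a JSON object that holds its "fn" and its "kwargs". move_arm: Moves the arm, as the interface text tells. Its arguments: {"type":"object","properties":{"moves":{"type":"array"},"jaw":{"type":"number"},"squeeze":{"type":"number"}},"required":["moves"]}

```bash
mkdir -p pics
cat > h.py <<'E'
import numpy as np, cv2
from workcell import arm, imaging, spotter
def cal(c):
    k=imaging.get_calibration(c); return k,np.array(k['origin'],float),np.array(k['rotation'],float).reshape(3,3)
def snap(c,name=None):
    im=imaging.snapshot(c)
    if name: cv2.imwrite('pics/'+name+'.png',im[:,:,::-1])
    return im
def pin(q,c,n=2):
    k,o,R=cal(c); return [(round(d['conf'],2),np.round(o+R@np.array(d['at']),1)) for d in spotter.pinpoint(q,c)[:n]]
def proj(p,c):
    k,o,R=cal(c); v=R.T@(np.array(p,float)-o); return np.array([k['fx']*v[0]/v[2]+k['cx'],k['fy']*v[1]/v[2]+k['cy']])
def ray(u,v,c,z):
    k,o,R=cal(c); d=R@np.array([(u-k['cx'])/k['fx'],(v-k['cy'])/k['fy'],1]); return o+d*(z-o[2])/d[2]
E
python3 - <<'E'
from h import *
ims=[snap(c,c+'0') for c in('top','side')]
for c in('top','side'):
    k,o,R=cal(c);print(c,k['fx'],o,R.round(3).tolist())
    for q in('polarimeter','cradle','shield_handle','ring_grip','long_tube','short_tube','specimen_cup','stain_jar','microscope'):print(q,pin(q,c))
s=arm.read_state();print(s['t'],s['position'],s['orientation'])
E
```

```text
Traceback (most recent call last):
  File "h.py", line 4, in cal
    k=imaging.get_calibration(c); return k,np.array(k['origin'],float),np.array(k['rotation'],float).reshape(3,3)
                                                                       ~~~~~~~~~~~~~~~~~~~~~~~~~~~~~~~~~~~~~^^^^^
ValueError: cannot reshape array of size 4 into shape (3,3)
```

View pics/top0.png

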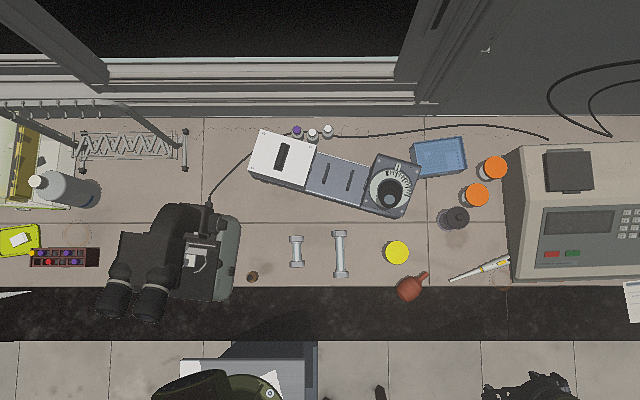

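View pics/side0.png

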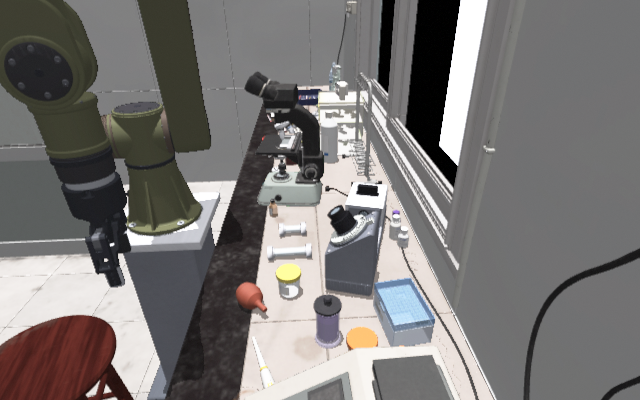

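The top picture shows the long tube at (340,253), the short tube at (297,250), the cup at (397,252) and the stain jar at (455,218). The polarimeter runs from the lamp house at (282,160) to the disc at (390,190), with the bay at about (337,177). In the side view the arm is at the left and clear of everything. The calibration rotation is a quaternion, so I'll fix my helper.

```bash
sed -i "s/np.array(k\['rotation'\],float).reshape(3,3)/Rot.from_quat(np.array(k['rotation'],float),scalar_first=True).as_matrix()/; 1a from scipy.spatial.transform import Rotation as Rot" h.py
python3 - <<'E'
from h import *
ims=[snap(c,c+'1') for c in('top','side')]
for c in('top','side'):
    k,o,R=cal(c);print(c,k['fx'],o,R.round(3).tolist())
    for q in('polarimeter','shield_handle','ring_grip','cradle','long_tube','short_tube','specimen_cup','stain_jar','microscope'):print(q,pin(q,c))
def axis(q,c,z):
    r=spotter.regions_of(q,c)
    m=r[0]['pixels'].astype(np.uint8);b=cv2.minAreaRect(cv2.findNonZero(m));p=cv2.boxPoints(b)
    print(q,r[0]['conf'],b,[ray(*x,c,z).round(0).tolist() for x in p])
axis('long_tube','top',17);axis('short_tube','top',17);axis('light_shield','top',110);axis('polarimeter','top',45)
s=arm.read_state();print(s['t'],s['position'],s['orientation'])
cv2.imwrite('pics/crop1.png',cv2.resize(ims[0][120:230,230:440],None,fx=3.8,fy=3.8,interpolation=cv2.INTER_CUBIC)[:,:,::-1])
E
```

```text
top 436.31982762119407 [ 402.24563498 -215.28517565 1151.11855366] [[-0.002, -0.992, 0.126], [-1.0, 0.003, 0.005], [-0.005, -0.126, -0.992]]
polarimeter [(0.8, array([ 607.2, -245.8,    1.2]))]
shield_handle [(0.9, array([ 650.3, -108.4,  130.6]))]
ring_grip [(0.63, array([ 553.1, -361.2,  179.1]))]
cradle [(0.64, array([ 610.3, -253. ,   78.5]))]
long_tube [(0.76, array([ 415.8, -244.2,   15.9]))]
short_tube [(0.86, array([ 424.6, -135.7,   20. ]))]
specimen_cup [(0.93, array([ 421.9, -391.9,    4.6]))]
stain_jar [(0.62, array([ 502.7, -540.1,    2.1]))]
microscope [(0.71, array([ 423.6, -137.7,   19.4]))]
side 371.90002481065017 [  469.06963125 -1077.64750117   636.00923247] [[0.999, -0.037, 0.038], [-0.051, -0.488, 0.871], [-0.013, -0.872, -0.489]]
polarimeter [(0.61, array([ 503.7, -534.1,    5. ])), (0.24, array([ 413.4, -389.8,    2.5]))]
shield_handle [(0.66, array([ 650.8, -106.6,  131.3]))]
ring_grip [(0.91, array([ 553.4, -358.1,  178.6])), (0.48, array([ 501.5, -535.8,    1.4]))]
cradle [(0.86, array([ 606.1, -245.9,   79.6]))]
long_tube [(0.95, array([ 412.1, -249.6,   15
[... 416 characters left out ...]
859375, 251.36483764648438), (31.130830764770508, 14.143389701843262), 87.79740142822266) [[464.0, -119.0, 17.0], [465.0, -156.0, 17.0], [385.0, -159.0, 17.0], [384.0, -123.0, 17.0]]
light_shield 0.56 ((281.3585205078125, 158.7452850341797), (61.812255859375, 47.11467361450195), 15.945395469665527) [[613.0, -20.0, 110.0], [726.0, -49.0, 110.0], [682.0, -196.0, 110.0], [570.0, -164.0, 110.0]]
polarimeter 0.61 ((332.7630310058594, 170.56195068359375), (166.8103485107422, 59.34661865234375), 16.04900360107422) [[617.0, -6.0, 45.0], [769.0, -46.0, 45.0], [645.0, -462.0, 45.0], [497.0, -416.0, 45.0]]
1.3 [ 160.4918891  -578.12168093  231.28788736] [ 0.56290205  0.42793665  0.56292872 -0.42792847]
```

View pics/crop1.png

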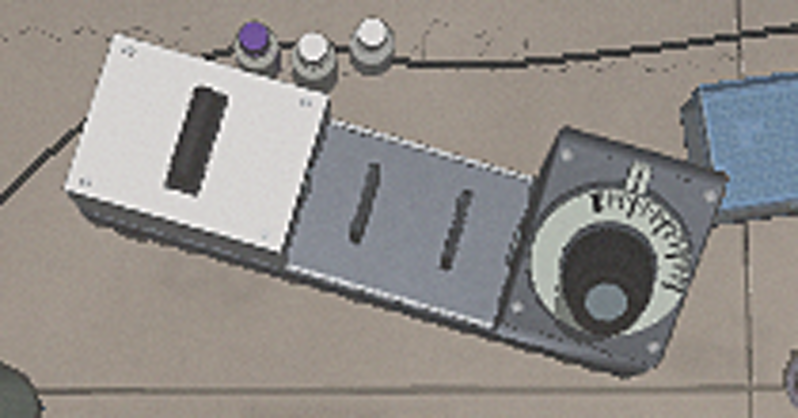

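The crop shows the shield handle at (197,140), saddles at (365,205) and (457,230), the disc around (610,265), the index at (637,178) and the zero bar at (598,203). The estimates agree: the polarimeter's yaw is about -16.4° and the cradle is near (608.5,-248). Next I'll get the tool yaw, the microscope's extent and the dial reading by unwrapping.

```bash
cat >> h.py <<'E'
TH=np.radians(16.4); XP=np.array([np.cos(TH),-np.sin(TH),0]); YP=np.array([np.sin(TH),np.cos(TH),0]); Z=np.array([0,0,1.])
G=np.array([553.2,-359.6,179]); N=np.cos(np.radians(35))*Z-np.sin(np.radians(35))*XP; U=np.cos(np.radians(35))*XP+np.sin(np.radians(35))*Z; V=np.cross(N,U)
def dial(im,c,off=0,name=None):
    A=np.radians(np.arange(-140,141,.5)); rr=np.arange(26,62,.5); C=G-23*N+off
    P=C+rr[:,None,None]*(np.cos(A)[None,:,None]*U+np.sin(A)[None,:,None]*V)
    k,o,R=cal(c); q=(P-o)@R
    m=cv2.remap(im,(k['fx']*q[...,0]/q[...,2]+k['cx']).astype(np.float32),(k['fy']*q[...,1]/q[...,2]+k['cy']).astype(np.float32),cv2.INTER_CUBIC)
    return A,rr,m
def toolyaw():
    s=arm.read_state(); R=Rot.from_quat(s['orientation'],scalar_first=True).as_matrix(); z=R[:,2]
    return s, R.round(3).tolist(), np.degrees(np.arctan2(z[1],z[0]))
E
python3 - <<'E'
from h import *
s,R,y=toolyaw();print(R,y,s['gripper_width'],s['t'])
out=[]
for c in('top','side'):
    im=cv2.imread(f'pics/{c}1.png')
    A,rr,m=dial(im,c); out.append(cv2.resize(m[::-1],(780,200),interpolation=cv2.INTER_CUBIC))
im=cv2.imread('pics/top1.png')
out.append(cv2.resize(im[195:310,95:250],(270,200)).copy() if 0 else np.zeros((4,780,3),np.uint8))
cv2.imwrite('pics/dial1.png',np.vstack(out))
for p in[(240,280),(215,240),(210,205),(240,220)]:print(p,[ray(*p,'top',z).round(0)[:2].tolist() for z in(20,300,420)])
print('center ray z25',ray(340,254,'top',25).round(1))
E
```

```text
[[-0.0, 0.964, 0.267], [0.0, 0.267, -0.964], [-1.0, -0.0, -0.0]] -74.48474644873505 0.9994901236610957 1.3
(240, 280) [[352.0, 5.0], [364.0, -50.0], [370.0, -73.0]]
(215, 240) [[454.0, 72.0], [441.0, 1.0], [436.0, -30.0]]
(210, 205) [[546.0, 87.0], [510.0, 12.0], [495.0, -20.0]]
(240, 220) [[506.0, 8.0], [480.0, -47.0], [469.0, -71.0]]
center ray z25 [ 417.2 -251.6   25. ]
```

View pics/dial1.png

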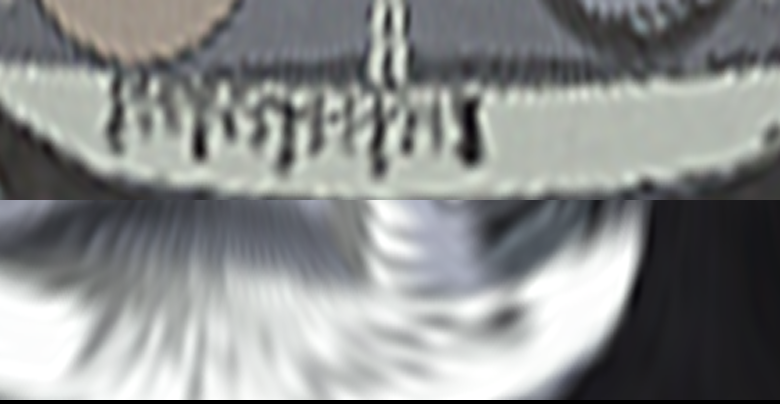

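The unwrapped dial (scale 0.359°/px) shows the index at column 389, the zero bar at 472 and the 30 line at 379, so it reads about 27°. It needs about +43°. The tool's jaw yaw is -74.5°. I'm setting out above the tube now.

Call:
{"fn": "move_arm", "kwargs": {"moves": [0.255, 0.328, 0, -14.5, 0.255, 0.328, 0, -14.5, 0.255, 0.328, 0, -14.5, 0.255, 0.328, 0, -14.5, 0.255, 0.328, 0, -14.5, 0.255, 0.328, 0, -14.5, 0.255, 0.328, 0, -14.5, 0.255, 0.328, 0, -14.5], "jaw": 0.7}}

```text
t: 1.97
position: [365.4, -314.1, 231.6]
orientation: [0.505, 0.496, 0.504, -0.496]
contact_force: [1.2, 0.4, -0.4]
gripper_width: 0.7
```

Call:
{"fn": "move_arm", "kwargs": {"moves": [0.061, 0.082, -0.1, 0, 0.061, 0.082, -0.1, 0, 0.061, 0.082, -0.1, 0, 0.061, 0.082, -0.1, 0]}}

```text
t: 2.3
position: [426.3, -228.6, 128.7]
orientation: [0.504, 0.495, 0.506, -0.495]
contact_force: [-1.2, -0.5, 0.5]
gripper_width: 0.699
```

Run:
```python
from h import *
for c in('top','side'):
    im=snap(c,c+'2'); print(pin('long_tube',c))
    for r in spotter.regions_of('long_tube',c)[:1]:
        b=cv2.minAreaRect(cv2.findNonZero(r['pixels'].astype(np.uint8)));print(r['conf'],b,ray(*b[0],c,17).round(1))
s,R,y=toolyaw();print(s['position'],y,s['t'],np.round(s['joint_pos'],2))
im=cv2.imread('pics/side2.png');cv2.imwrite('pics/s2.png',cv2.resize(im[150:300,200:400],(800,600),interpolation=cv2.INTER_CUBIC))
```

```text
[]
[(0.72, array([ 413.2, -249.6,   14.7]))]
0.89 ((288.9617614746094, 252.0029296875), (13.19179630279541, 44.56066131591797), 85.60128784179688) [ 416.1 -252.7   17. ]
[ 426.74986884 -233.29586786  132.82523711] -89.0625524465621 2.6 [-0.5   0.17 -0.47  0.93 -0.    2.63]
```

View pics/s2.png

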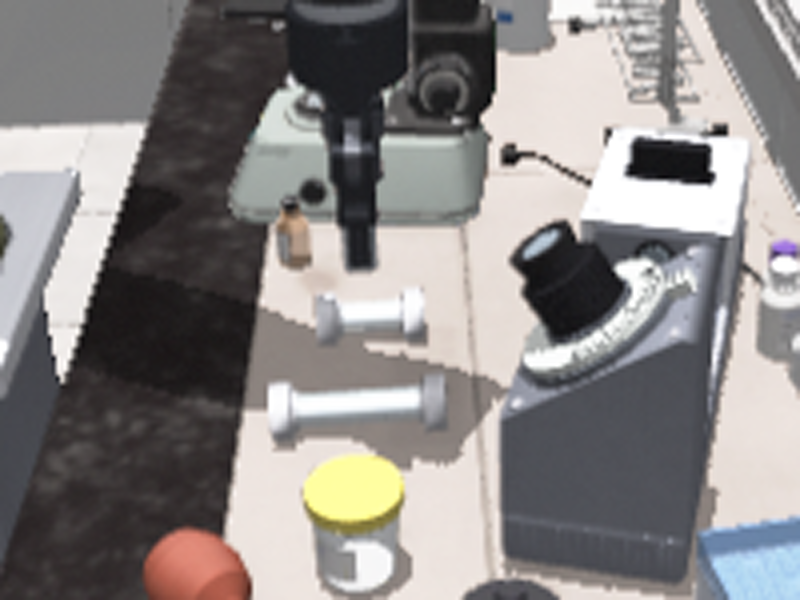

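The side crop shows the gripper above and beside the tube, with the long tube at (355,405) lying free. Its estimated middle is (414,-249.5). I'll correct for that, go down and grip.

Call:
{"fn": "move_arm", "kwargs": {"moves": [-0.012, -0.016, -0.02, 0, -0.012, -0.016, -0.04, 0, -0.012, -0.016, -0.065, 0, -0.012, -0.016, -0.09, 0, -0.012, -0.016, -0.11, 0, -0.012, -0.016, -0.122, 0, -0.012, -0.016, -0.129, 0, -0.012, -0.016, -0.129, 0]}}

```text
t: 3.27
position: [414.1, -250.1, 3.5]
orientation: [0.504, 0.496, 0.503, -0.496]
contact_force: [0.0, 0.5, 0.4]
gripper_width: 0.698
```

Run:
```python
from h import *
s,R,y=toolyaw();print(s['position'],y,s['t'],s['contact_force'],s['gripper_width'])
```

```text
[ 414.11467304 -250.09129984    3.4834067 ] -89.16256371114184 3.2667 [0.03857193 0.4868116  0.35684911] 0.6984740429449962
```

Call:
{"fn": "move_arm", "kwargs": {"moves": [0, 0, 0, 0, 0, 0, 0, 0, 0, 0, 0, 0, 0, 0, 0, 0, 0, 0, 0, 0, 0, 0, 0, 0, 0, 0, 0, 0, 0, 0, 0, 0], "jaw": 0, "squeeze": 35}}

```text
t: 3.93
position: [415.1, -250.8, 4.8]
orientation: [0.505, 0.496, 0.502, -0.496]
contact_force: [-0.7, 0.0, 4.4]
gripper_width: 0.244
```

Call:
{"fn": "move_arm", "kwargs": {"moves": [0, 0, 0.01, 0, 0, 0, 0.03, 0, 0, 0, 0.06, 0, 0, 0, 0.09, 0, 0, 0, 0.12, 0, 0, 0, 0.145, 0, 0, 0, 0.16, 0, 0, 0, 0.16, 0]}}

```text
t: 4.6
position: [417.3, -252.1, 169.4]
orientation: [0.508, 0.497, 0.5, -0.496]
contact_force: [1.0, -0.4, -2.8]
gripper_width: 0.245
```

Gripped; the opening is about 21 mm. Now carrying the tube over the bay and turning it.

Call:
{"fn": "move_arm", "kwargs": {"moves": [0.02, 0, 0.01, 7, 0.05, 0.001, 0.01, 14, 0.08, 0.001, 0.01, 21, 0.11, 0.002, 0.01, 28, 0.14, 0.003, 0.01, 35, 0.165, 0.003, 0.01, 42, 0.18, 0.004, 0.01, 49, 0.191, 0.004, 0.01, 56]}}

```text
t: 5.27
position: [609.4, -247.4, 177.8]
orientation: [0.681, 0.202, 0.676, -0.197]
contact_force: [-0.0, 0.1, -1.0]
gripper_width: 0.242
```

Call:
{"fn": "move_arm", "kwargs": {"moves": [0, 0, 0, 7, 0, 0, 0, 13, 0, 0, 0, 16, 0, 0, 0, 16, 0, 0, 0, 16]}}

```text
t: 5.68
position: [608.8, -247.1, 176.8]
orientation: [0.701, 0.107, 0.698, -0.1]
contact_force: [0.5, 0.4, -1.7]
gripper_width: 0.243
```

Run:
```python
from h import *
ims=[]
for c in('top','side'):
    im=snap(c,c+'3'); ims.append(im); print(c,pin('long_tube',c),pin('cradle',c),pin('shield_handle',c))
    for r in spotter.regions_of('long_tube',c)[:1]:
        b=cv2.minAreaRect(cv2.findNonZero(r['pixels'].astype(np.uint8)));print(r['conf'],b)
s,R,y=toolyaw();print(s['position'],y,s['t'],s['contact_force'],s['gripper_width'])
cv2.imwrite('pics/c3.png',np.hstack([cv2.resize(ims[0][110:230,250:410],(400,300),interpolation=2),cv2.resize(ims[1][120:300,230:470],(400,300),interpolation=2)])[:,:,::-1])
```

```text
top [] [] [(0.81, array([ 654.5, -106.9,  133.2]))]
side [(0.87, array([ 606.5, -243. ,  186.7]))] [(0.56, array([ 604.6, -247.8,   80.7])), (0.5, array([ 415.5, -391.2,    2. ]))] [(0.59, array([ 651.4, -107.8,  132.4]))]
0.84 ((358.0, 193.5), (33.0, 14.0), 90.0)
[ 609.41877457 -247.39345664  177.88498155] -16.736367963108606 6.1833 [-0.18683086  0.51413327 -0.93024751] 0.241343617165847
```

View pics/c3.png

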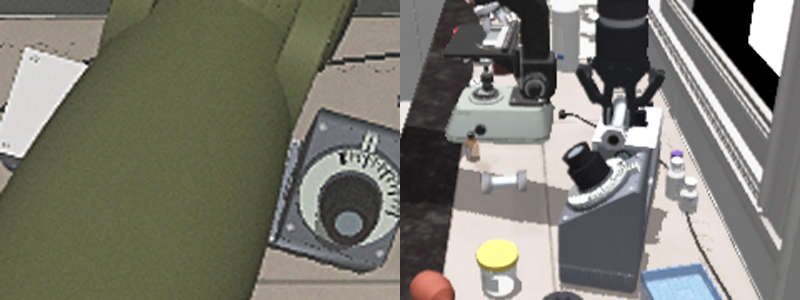

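The tube hangs level along the bay at side-crop pixel (615,125), within 1–2 mm of the cradle in plan. Lowering it, slowing at the end.

Call:
{"fn": "move_arm", "kwargs": {"moves": [-0.001, 0, -0.02, 0.3, -0.001, 0, -0.045, 0.3, -0.001, 0, -0.07, 0.3, -0.001, 0, -0.085, 0.3, -0.001, 0, -0.095, 0.3, -0.001, 0, -0.1, 0.3, -0.001, 0, -0.102, 0.3, -0.001, 0, -0.102, 0.3]}}

```text
t: 6.85
position: [608.8, -247.5, 76.3]
orientation: [0.703, 0.104, 0.697, -0.098]
contact_force: [0.1, -0.4, -1.2]
gripper_width: 0.242
```

Call:
{"fn": "move_arm", "kwargs": {"moves": [0, 0, -0.001, 0, 0, 0, -0.002, 0, 0, 0, -0.003, 0, 0, 0, -0.004, 0, 0, 0, -0.005, 0, 0, 0, -0.006, 0, 0, 0, -0.006, 0]}}

```text
t: 7.43
position: [608.6, -247.5, 70.1]
orientation: [0.702, 0.104, 0.697, -0.098]
contact_force: [0.1, 0.1, -1.6]
gripper_width: 0.242
```

Call:
{"fn": "move_arm", "kwargs": {"moves": [0, 0, -0.0005, 0, 0, 0, -0.001, 0, 0, 0, -0.0015, 0, 0, 0, -0.002, 0, 0, 0, -0.002, 0]}}

```text
t: 7.85
position: [609.0, -247.6, 68.3]
orientation: [0.703, 0.104, 0.697, -0.098]
contact_force: [1.2, -0.2, 0.6]
gripper_width: 0.242
```

Run:
```python
from h import *
im=snap('side','side4');print(pin('long_tube','side'))
s,R,y=toolyaw();print(s['position'],y,s['t'],s['contact_force'],s['gripper_width'])
cv2.imwrite('pics/c4.png',cv2.resize(im[160:240,310:410],(800,600),interpolation=2)[:,:,::-1])
```

```text
[(0.67, array([ 650.9, -104.8,  130.3]))]
[ 609.03977135 -247.58844896   68.38433912] -16.44066745392234 7.95 [0.5940712  0.1863273  1.23238922] 0.24063159462214623
```

The z force rose from -1.6 to +1.2 N at the predicted height, so the tube is resting in the vees. Releasing and rising.

Call:
{"fn": "move_arm", "kwargs": {"moves": [0, 0, 0, 0, 0, 0, 0, 0, 0, 0, 0, 0, 0, 0, 0, 0, 0, 0, 0, 0, 0, 0, 0, 0], "jaw": 0.6}}

```text
t: 8.45
position: [609.0, -247.6, 68.3]
orientation: [0.703, 0.104, 0.697, -0.098]
contact_force: [0.2, 0.7, 0.5]
gripper_width: 0.602
```

Call:
{"fn": "move_arm", "kwargs": {"moves": [0, 0, 0.01, 0, 0, 0, 0.03, 0, 0, 0, 0.06, 0, 0, 0, 0.1, 0, 0, 0, 0.135, 0, 0, 0, 0.15, 0, 0, 0, 0.15, 0]}}

```text
t: 9.03
position: [611.6, -248.6, 224.8]
orientation: [0.706, 0.103, 0.694, -0.099]
contact_force: [0.5, -0.8, 0.3]
gripper_width: 0.599
```

Run:
```python
from h import *
for c in('side','top'):
    im=snap(c,c+'5');print(pin('long_tube',c,3),pin('shield_handle',c,1))
s,R,y=toolyaw();print(s['position'],y,s['t'],s['contact_force'],s['gripper_width'],np.round(s['joint_pos'],2))
im=cv2.imread('pics/side5.png');cv2.imwrite('pics/c5.png',cv2.resize(im[160:240,310:410],(800,600),interpolation=2))
```

```text
[(0.25, array([ 416.3, -389.7,    0.5]))] [(0.79, array([ 649.6, -106.7,  131.2]))]
[] []
[ 607.98191354 -247.17617261  216.60180034] -16.439989254673627 9.3333 [-0.03422294 -0.4189541  -0.13155111] 0.598735674906038 [-0.39  0.42  0.08  1.22  0.01  1.47]
```

View pics/c5.png

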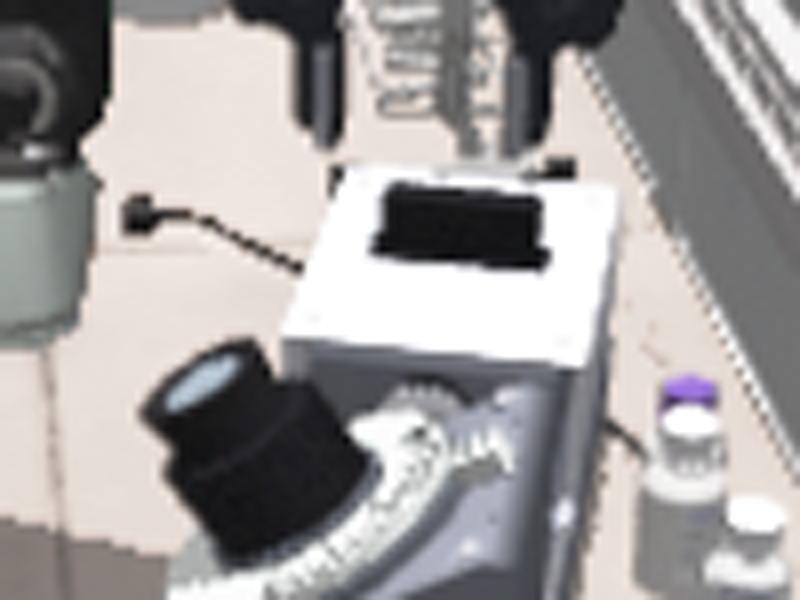

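Fingers are clear and empty; the tube is hidden behind the viewing head in this crop. Next I go above the handle, turning +90°. From there the top camera should see the bay.

Call:
{"fn": "move_arm", "kwargs": {"moves": [0, 0.01, 0, 7, 0.01, 0.03, 0, 14, 0.015, 0.05, 0, 21, 0.02, 0.07, 0, 28, 0.03, 0.09, 0, 35, 0.033, 0.11, 0, 42, 0.038, 0.125, 0, 49, 0.042, 0.14, 0, 56]}}

```text
t: 10.0
position: [649.5, -105.9, 215.1]
orientation: [0.664, -0.237, 0.665, 0.246]
contact_force: [-0.5, -1.0, -0.0]
gripper_width: 0.6
```

Call:
{"fn": "move_arm", "kwargs": {"moves": [0, 0, 0, 7, 0, 0, 0, 14, 0, 0, 0, 21, 0, 0, 0, 28, 0, 0, 0, 34, 0, 0, 0, 34, 0, 0, 0, 34]}}

```text
t: 10.58
position: [648.9, -105.9, 214.0]
orientation: [0.563, -0.42, 0.568, 0.429]
contact_force: [-0.1, 0.6, -0.0]
gripper_width: 0.603
```

Run:
```python
from h import *
for c in('side','top'):
    im=snap(c,c+'6');print(pin('long_tube',c,3),pin('shield_handle',c,1),pin('cradle',c,1))
r=spotter.regions_of('long_tube','top')
if r:
    b=cv2.minAreaRect(cv2.findNonZero(r[0]['pixels'].astype(np.uint8)));print(r[0]['conf'],b,ray(*b[0],'top',85))
s,R,y=toolyaw();print(s['position'],y,s['t'],s['contact_force'],s['gripper_width'],np.round(s['joint_pos'],2))
cv2.imwrite('pics/c6.png',cv2.resize(im[110:230,250:410],(800,600),interpolation=2)[:,:,::-1])
```

```text
[] [(0.83, array([ 650.4, -109.8,  129.9]))] [(0.65, array([ 607.7, -245.5,   83.4]))]
[(0.82, array([ 611.6, -240.9,   82.4]))] [(0.75, array([ 654.4, -107.4,  129.5]))] [(0.82, array([ 610.2, -248.7,   77.3]))]
0.97 ((337.19427490234375, 175.5562286376953), (49.014060974121094, 15.116249084472656), 16.144338607788086) [ 610.04951317 -244.08718322   85.        ]
[ 649.48411881 -105.95960352  215.17007323] 73.90965443974372 11.0333 [-0.46652473 -0.07590857  0.0975526 ] 0.5962684552083725 [-0.16  0.44  0.1   1.24  0.    0.12]
```

View pics/c6.png

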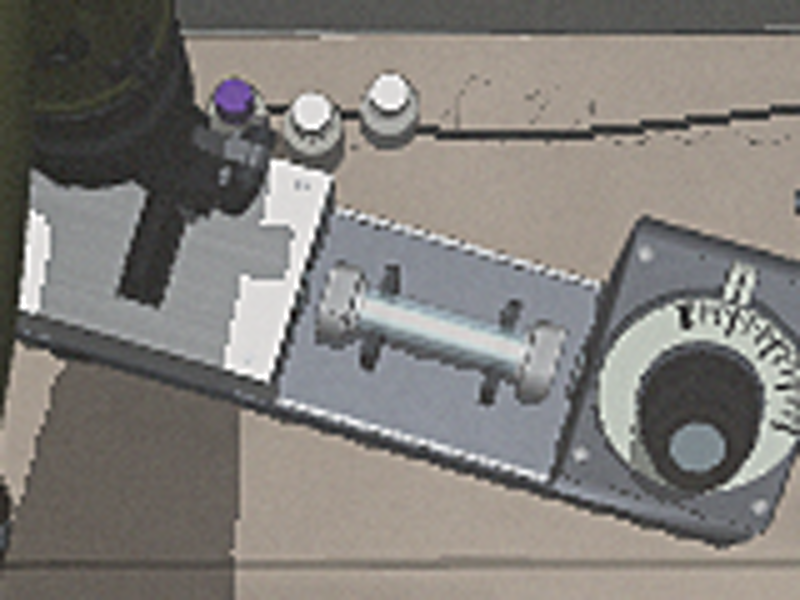

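The tube lies in both vees: its caps at (342,303) and (541,362) are centred on the saddles at (380,317) and (501,352). Now lowering onto the handle.

Call:
{"fn": "move_arm", "kwargs": {"moves": [0.001, -0.001, -0.03, 0, 0.001, -0.001, -0.055, 0, 0.001, -0.001, -0.075, 0, 0.001, -0.001, -0.09, 0, 0.001, -0.001, -0.098, 0, 0.001, -0.001, -0.1, 0, 0.001, -0.001, -0.1, 0]}}

```text
t: 11.62
position: [650.4, -107.0, 115.0]
orientation: [0.563, -0.421, 0.567, 0.429]
contact_force: [0.2, -0.6, -0.0]
gripper_width: 0.602
```

Call:
{"fn": "move_arm", "kwargs": {"moves": [0, 0, 0, 0, 0, 0, 0, 0, 0, 0, 0, 0, 0, 0, 0, 0, 0, 0, 0, 0, 0, 0, 0, 0, 0, 0, 0, 0], "jaw": 0, "squeeze": 30}}

```text
t: 12.2
position: [651.2, -107.1, 116.4]
orientation: [0.564, -0.422, 0.567, 0.428]
contact_force: [-0.0, -0.2, 5.6]
gripper_width: 0.157
```

Call:
{"fn": "move_arm", "kwargs": {"moves": [-0.0042, -0.0144, 0.001, 0, -0.0099, -0.0336, 0.001, 0, -0.0155, -0.0528, 0.001, 0, -0.0212, -0.0719, 0.001, 0, -0.0268, -0.0911, 0.001, 0, -0.0325, -0.1103, 0.001, 0, -0.0367, -0.1247, 0.001, 0, -0.0381, -0.1295, 0.001, 0]}}

```text
t: 12.87
position: [612.0, -238.1, 116.4]
orientation: [0.564, -0.421, 0.567, 0.428]
contact_force: [0.5, 2.1, -6.3]
gripper_width: 0.157
```

Call:
{"fn": "move_arm", "kwargs": {"moves": [-0.0014, -0.0048, 0, 0, -0.0025, -0.0086, 0, 0, -0.0034, -0.0115, 0, 0, -0.0042, -0.0144, 0, 0, -0.0048, -0.0163, 0, 0, -0.0048, -0.0163, 0, 0]}}

```text
t: 13.37
position: [609.9, -245.1, 116.4]
orientation: [0.568, -0.419, 0.561, 0.433]
contact_force: [7.5, 26.0, -1.7]
gripper_width: 0.16
```

There is a 26 N reaction along the rail after 144 mm of travel, so the shield is against its stop. Opening and rising to 240 mm or so.

Call:
{"fn": "move_arm", "kwargs": {"moves": [0, 0, 0, 0, 0, 0, 0, 0, 0, 0, 0, 0, 0, 0, 0, 0, 0, 0, 0, 0], "jaw": 0.6}}

```text
t: 13.78
position: [609.9, -245.8, 116.8]
orientation: [0.567, -0.419, 0.561, 0.433]
contact_force: [0.3, 0.2, -0.7]
gripper_width: 0.603
```

Call:
{"fn": "move_arm", "kwargs": {"moves": [0, 0, 0.02, 0, 0, 0, 0.05, 0, 0, 0, 0.09, 0, 0, 0, 0.13, 0, 0, 0, 0.15, 0, 0, 0, 0.15, 0], "jaw": 1}}

```text
t: 14.28
position: [612.2, -247.7, 273.5]
orientation: [0.569, -0.422, 0.56, 0.429]
contact_force: [0.3, -0.2, 1.5]
gripper_width: 1.002
```

Run:
```python
from h import *
for c in('side','top'):
    im=snap(c,c+'7');print(pin('shield_handle',c,1),pin('ring_grip',c,1))
s,R,y=toolyaw();print(s['position'],y,s['t'],s['contact_force'],s['gripper_width'],np.round(s['joint_pos'],2))
```

```text
[(0.7, array([ 608.3, -247.5,  130.5]))] [(0.89, array([ 550.8, -358.8,  178.4]))]
[] [(0.91, array([ 551.2, -360.1,  180.7]))]
[ 608.93836596 -245.6762725   264.89873427] 74.03852426700615 14.5833 [-0.22543958  0.50186912 -0.15919144] 0.9998883974230057 [-0.39  0.43  0.2   1.35  0.02 -0.11]
```

The shield handle is now seen at (608.3,-247.5), in the middle of the bay, so it is home. The ring point is (552,-359.6,179). I'll grip the ring across the slope with vertical fingers, starting 18° clockwise, then turn counter-clockwise and check the scale.

Call:
{"fn": "move_arm", "kwargs": {"moves": [-0.01, -0.02, 0, -5, -0.025, -0.05, 0, -10, -0.04, -0.08, 0, -15, -0.05, -0.1, 0, -18.4, -0.0565, -0.114, 0, -18.4, -0.0565, -0.114, 0, -18.4, -0.0565, -0.114, 0, -18.4]}}

```text
t: 15.17
position: [552.0, -359.9, 264.0]
orientation: [0.629, -0.322, 0.622, 0.338]
contact_force: [0.8, 0.2, 0.9]
gripper_width: 0.999
```

Call:
{"fn": "move_arm", "kwargs": {"moves": [0, 0, -0.02, 0, 0, 0, -0.04, 0, 0, 0, -0.06, 0, 0, 0, -0.08, 0, 0, 0, -0.092, 0, 0, 0, -0.096, 0, 0, 0, -0.096, 0]}}

```text
t: 15.75
position: [551.8, -358.6, 166.8]
orientation: [0.628, -0.322, 0.622, 0.339]
contact_force: [1.8, 0.2, 0.2]
gripper_width: 1.001
```

Run:
```python
from h import *
im=snap('side','side8')
s,R,y=toolyaw();print(s['position'],y,s['t'],s['contact_force'],s['gripper_width'],np.round(s['joint_pos'],2))
cv2.imwrite('pics/c8.png',cv2.resize(im[170:290,290:450],(800,600),interpolation=2)[:,:,::-1])
```

```text
[ 552.34578978 -359.21104292  168.08455664] 55.719539006708196 15.8 [ 0.07863666 -0.49759591  0.20214447] 0.9982027459085588 [-0.59  0.47  0.03  1.15  0.02  0.01]
```

View pics/c8.png

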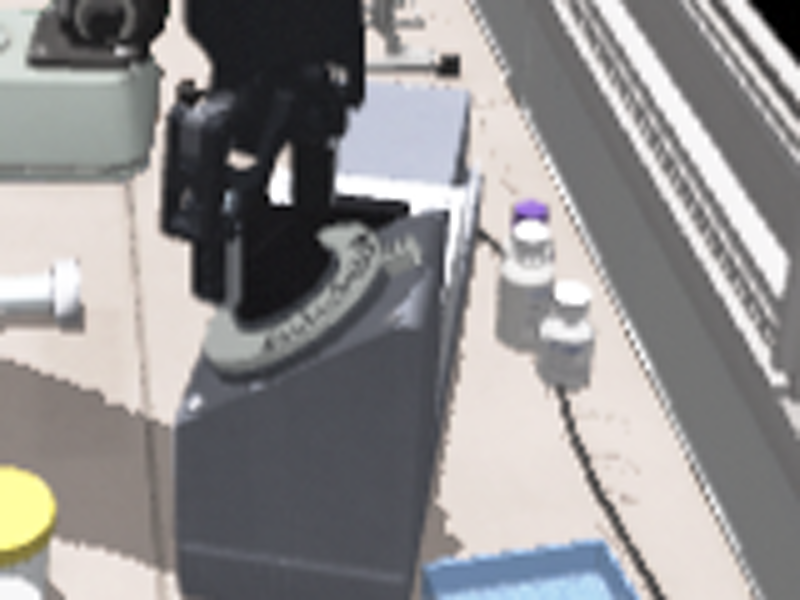

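The crop shows the fingers either side of the ring, at (225,260) and (315,190), clear of the disc. Closing gently after going 4 mm lower.

Call:
{"fn": "move_arm", "kwargs": {"moves": [0, 0, -0.004, 0, 0, 0, -0.004, 0, 0, 0, -0.004, 0, 0, 0, -0.004, 0, 0, 0, -0.004, 0, 0, 0, -0.004, 0, 0, 0, -0.004, 0], "jaw": 0, "squeeze": 25}}

```text
t: 16.38
position: [552.7, -359.6, 165.4]
orientation: [0.629, -0.323, 0.621, 0.338]
contact_force: [-1.1, 0.3, 5.4]
gripper_width: 0.624
```

Call:
{"fn": "move_arm", "kwargs": {"moves": [0, 0, 0, 5, 0, 0, 0, 10, 0, 0, 0, 15, 0, 0, 0, 20, 0, 0, 0, 20]}}

```text
t: 16.8
position: [553.8, -359.3, 165.5]
orientation: [0.561, -0.427, 0.554, 0.443]
contact_force: [3.1, 2.9, -0.4]
gripper_width: 0.6
```

Call:
{"fn": "move_arm", "kwargs": {"moves": [0, 0, 0, 5, 0, 0, 0, 10, 0, 0, 0, 15, 0, 0, 0, 16, 0, 0, 0, 16]}}

```text
t: 17.22
position: [551.6, -358.8, 167.5]
orientation: [0.494, -0.498, 0.492, 0.516]
contact_force: [-10.5, 10.4, 15.0]
gripper_width: 0.603
```

Run:
```python
from h import *
s,R,y=toolyaw();print(s['position'],y,s['t'],s['contact_force'],s['gripper_width'])
out=[]
for c in('top','side'):
    im=snap(c,c+'9'); A,rr,m=dial(im,c,off=np.array([-1,0,0])); out.append(cv2.resize(m[::-1],(780,240),interpolation=2))
cv2.imwrite('pics/dial9.png',np.vstack(out)[:,:,::-1])
# zero bar / marks, numeric: darkness profile
m=out[0].mean(2); p=m[110:150].mean(0); print(np.round(p[250:700:6]).astype(int).tolist())
```

```text
[ 551.62549672 -358.78845647  167.49667309] 91.67652333724253 17.2167 [-10.51186436  10.44358558  14.95508278] 0.6029598176031574
[92, 90, 91, 92, 91, 91, 89, 89, 92, 92, 88, 89, 90, 90, 89, 87, 90, 91, 87, 88, 89, 88, 88, 87, 87, 86, 86, 87, 87, 86, 86, 86, 83, 83, 85, 84, 82, 81, 84, 81, 79, 82, 82, 82, 82, 79, 78, 81, 79, 78, 78, 81, 82, 81, 80, 80, 80, 81, 80, 79, 81, 81, 82, 83, 81, 82, 84, 84, 82, 81, 81, 82, 84, 84, 84]
```

View pics/dial9.png

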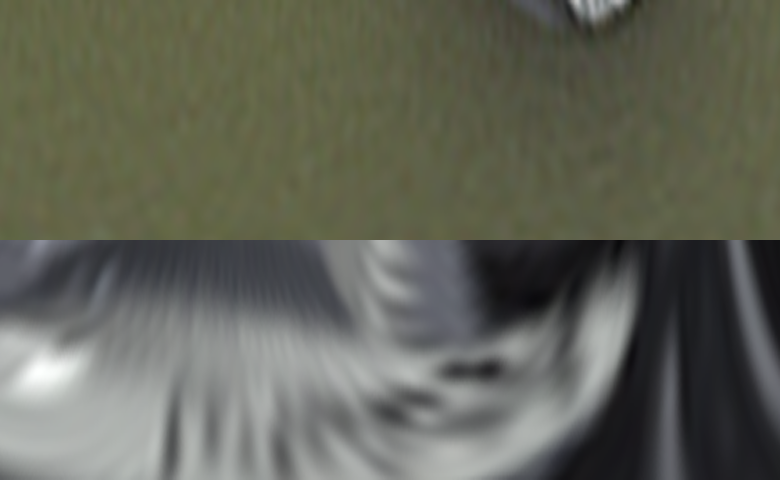

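The top view is blocked by the forearm; the side unwrap shows the scale has moved on. I'll let go, back away towards the bay and read the scale from above.

Call:
{"fn": "move_arm", "kwargs": {"moves": [0, 0, 0, 0, 0, 0, 0, 0, 0, 0, 0, 0, 0, 0, 0, 0, 0, 0, 0, 0], "jaw": 1}}

```text
t: 17.73
position: [551.7, -358.9, 167.1]
orientation: [0.494, -0.498, 0.492, 0.516]
contact_force: [-0.1, -0.1, -0.4]
gripper_width: 1.001
```

Call:
{"fn": "move_arm", "kwargs": {"moves": [0, 0, 0.03, 0, 0, 0, 0.07, 0, 0, 0, 0.1, -5, 0.03, 0.05, 0.1, -12, 0.045, 0.09, 0.1, -19, 0.06, 0.12, 0.1, -26, 0.07, 0.15, 0.1, -33, 0.07, 0.15, 0.1, -36]}}

```text
t: 18.4
position: [624.2, -202.1, 266.9]
orientation: [0.63, -0.321, 0.621, 0.339]
contact_force: [-0.3, -1.0, 0.3]
gripper_width: 1.002
```

Run:
```python
from h import *
import glob
s,R,y=toolyaw();print(s['position'],y,s['t'],s['contact_force'])
new=snap('top','top10'); old=cv2.imread('pics/top1.png')[:,:,::-1].copy()
out=[]
for im in(old,new):
    A,rr,m=dial(im,'top',off=np.array([-1,0,0])); out.append(cv2.resize(m[::-1],(780,280),interpolation=2))
cv2.imwrite('pics/dial10.png',np.vstack(out)[:,:,::-1])
```

```text
[ 624.22846113 -202.09840389  266.90219531] 55.6844203082383 18.4 [-0.26656679 -1.03327285  0.33560148]
```

View pics/dial10.png

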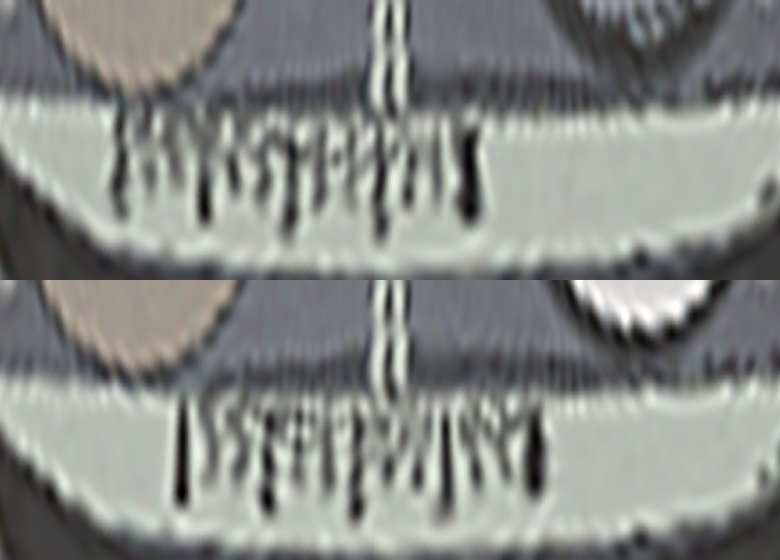

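In the lower strip (now) the index is at 389, the 60 line at 357, the 30 line at 447 and zero at 536, so it reads about 49.3°; it was 27.0°. A yaw of 36° gave +22.3°, so the remaining 20.7° needs about 33.5° with the same stroke.

Call:
{"fn": "move_arm", "kwargs": {"moves": [-0.015, -0.035, 0, 0, -0.03, -0.07, 0, 0, -0.047, -0.105, 0, 0, -0.062, -0.135, 0, 0, -0.072, -0.157, 0, 0, -0.072, -0.157, 0, 0, -0.072, -0.157, -0.02, 0, -0.072, -0.157, -0.04, 0]}}

```text
t: 19.12
position: [551.4, -364.0, 227.6]
orientation: [0.63, -0.322, 0.621, 0.337]
contact_force: [0.2, 0.3, -0.7]
gripper_width: 1.0
```

Run:
```python
from h import *
s,R,y=toolyaw();print(s['position'],y,s['t'],s['contact_force'])
```

```text
[ 551.36190601 -363.97310132  227.56935827] 55.57310993944483 19.1167 [ 0.17400271  0.30017761 -0.71200209]
```

Call:
{"fn": "move_arm", "kwargs": {"moves": [0.001, 0.0045, -0.015, 0, 0.001, 0.0045, -0.03, 0, 0.001, 0.0045, -0.045, 0, 0.001, 0.0045, -0.055, 0, 0.001, 0.0045, -0.06, 0, 0.001, 0.0045, -0.06, 0, 0.001, 0.0045, -0.06, 0]}}

```text
t: 19.7
position: [552.5, -359.6, 167.8]
orientation: [0.63, -0.322, 0.621, 0.337]
contact_force: [0.1, -0.3, 0.3]
gripper_width: 0.999
```

Call:
{"fn": "move_arm", "kwargs": {"moves": [0, 0, -0.004, 0, 0, 0, -0.004, 0, 0, 0, -0.004, 0, 0, 0, -0.004, 0, 0, 0, -0.004, 0, 0, 0, -0.004, 0, 0, 0, -0.004, 0], "jaw": 0, "squeeze": 25}}

```text
t: 20.28
position: [552.8, -359.7, 164.8]
orientation: [0.63, -0.323, 0.621, 0.337]
contact_force: [-1.5, 0.7, 4.7]
gripper_width: 0.629
```

Call:
{"fn": "move_arm", "kwargs": {"moves": [0, 0, 0, 5, 0, 0, 0, 10, 0, 0, 0, 15, 0, 0, 0, 20, 0, 0, 0, 20]}}

```text
t: 20.7
position: [554.1, -359.4, 164.7]
orientation: [0.562, -0.427, 0.554, 0.442]
contact_force: [5.3, 3.5, -0.8]
gripper_width: 0.595
```

Call:
{"fn": "move_arm", "kwargs": {"moves": [0, 0, 0, 5, 0, 0, 0, 10, 0, 0, 0, 14, 0, 0, 0, 14, 0, 0, 0, 14]}}

```text
t: 21.12
position: [554.9, -359.1, 165.0]
orientation: [0.505, -0.491, 0.499, 0.505]
contact_force: [2.7, 9.0, 0.9]
gripper_width: 0.599
```

Call:
{"fn": "move_arm", "kwargs": {"moves": [0, 0, 0, 0, 0, 0, 0, 0, 0, 0, 0, 0, 0, 0, 0, 0, 0, 0, 0, 0], "jaw": 1}}

```text
t: 21.53
position: [554.9, -359.2, 164.9]
orientation: [0.505, -0.491, 0.499, 0.505]
contact_force: [-0.0, -0.0, -0.0]
gripper_width: 1.0
```

Call:
{"fn": "move_arm", "kwargs": {"moves": [0, 0, 0.03, 0, 0, 0, 0.07, 0, 0, 0, 0.1, -5, 0.03, 0.05, 0.1, -12, 0.045, 0.09, 0.1, -19, 0.06, 0.12, 0.1, -26, 0.07, 0.15, 0.1, -33, 0.07, 0.15, 0.1, -34]}}

```text
t: 22.2
position: [627.1, -202.7, 265.0]
orientation: [0.631, -0.323, 0.619, 0.337]
contact_force: [0.5, -0.4, -0.2]
gripper_width: 0.998
```

Run:
```python
from h import *
s,R,y=toolyaw();print(s['position'],y,s['t'],s['contact_force'])
new=snap('top','top11'); T=[cv2.imread(f'pics/top{i}.png')[:,:,::-1].copy() for i in(1,10)]+[new]
st=[]
for im in T:
    A,rr,m=dial(im,'top',off=np.array([-1,0,0])); st.append(cv2.resize(m[::-1],(780,280),interpolation=2))
def shift(a,b):
    a=a.mean(2)[120:190].astype(np.float32);b=b.mean(2)[120:190].astype(np.float32)
    t=a[:,100:490]; r=cv2.matchTemplate(b,t,cv2.TM_CCOEFF_NORMED)[0]; i=r.argmax(); return i-100, r.max().round(2)
print(shift(st[0],st[1]),shift(st[0],st[2]))
t=st[1].mean(2)[120:190,160:560].astype(np.float32); r=cv2.matchTemplate(st[2].mean(2)[120:190].astype(np.float32),t,cv2.TM_CCOEFF_NORMED)[0];print(r.argmax()-160,r.max())
cv2.imwrite('pics/dial11.png',np.vstack(st[1:])[:,:,::-1])
```

```text
[ 627.0918166  -202.6958389   264.95885267] 55.591816315314986 22.2 [ 0.52105414 -0.38247083 -0.23380903]
(np.int64(65), np.float32(0.71)) (np.int64(125), np.float32(0.67))
61 0.66401017
```

The pattern shifted 61 px, which is 20.5°, giving about 69.8°. I'll check by eye and re-check the shield and the bystanders.

Run:
```python
from h import *
a=cv2.imread('pics/dial11.png')[280:]; b=cv2.imread('pics/top11.png')[110:230,250:410]
cv2.imwrite('pics/fin.png',np.vstack([a,cv2.resize(b,(780,310)) if 0 else cv2.copyMakeBorder(cv2.resize(b,(413,310),interpolation=2),0,0,0,367,0)]))
snap('side','side12')
for q in('shield_handle','short_tube','specimen_cup','stain_jar'):print(q,pin(q,'side',1))
```

```text
shield_handle [(0.66, array([ 611. , -242.8,  131.6]))]
short_tube [(0.7, array([ 423.9, -137.2,   17.1]))]
specimen_cup [(0.65, array([ 4.112e+02, -3.911e+02, -2.000e-01]))]
stain_jar [(0.94, array([ 503.9, -533.1,    3.3]))]
```

View pics/fin.png

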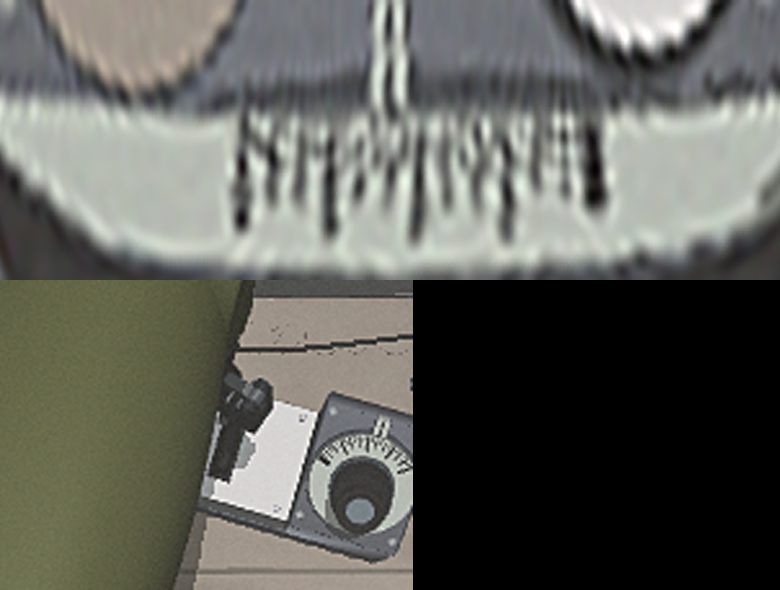

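The scale reads 69.4–69.8° (60 line at 416, 90 at 330, index at 389). The shield's white top abuts the viewing head and the gripper hangs clear. Handing in.

```bash
python3 -c "
from workcell import arm
print(arm.sign_off())"
```

```text
the job is handed in; nothing more can be done
None
```

I laid the long tube in both vees, slid the light shield home over it and turned the analyser to about 70°. I handed in at about 22 s with the gripper open and clear of everything.

- **Tube:** I let it go once the wrist force showed contact, at about 1 N. The top view then showed it centred on both saddles and in line with the bay. I could not check it again once the shield covered it.
- **Shield:** It travelled 144 mm and then met a 26 N reaction from its stop. The last picture shows it against the viewing head. The detector put the handle within 1 mm of its home position just after release, but about 6 mm off in the last picture. That is slightly more than its usual error, and nothing had touched the shield in between, so I went by the stop force and the pictures.
- **Analyser:** It went from 27° to 49° to about 69.5° in two strokes. Reading the scale lines gave 69.4° and matching the pattern shift gave 69.8°, both within the 3° allowed.
- **Bystanders:** The short tube, specimen cup and stain jar are where they started, to within the detector's error of a few mm.

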